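# Move the bit cassettes from the tool tray into the carry frame and lock them in

### The job

Take every bit cassette out of the black insert - each lies flush in its nest with no room for fingers, so press its yellow end to tip it up - and lay each level in a bay of its own in the aluminium carry frame (any bay), yellow end towards the hold-down bar. Then slide the hold-down bar fully home over them towards the frame's open end, and push the red-headed pin through the yellow fork and the bar's lug until its head is seated against the fork. Leave the battery, the can and the spanner where they are.

Things in the scene. Friction and masses are not known exactly. Their poses are not given: they have to be found in the camera images.
- cass_blue: Blue bit cassette, 115 x 44 x 30 mm (x, y, z), 0.16 kg; may be absent. Origin mid-width on a ridge across the underside; flat top at z = 30 mm. From the ridge to the tall end (75 mm towards -x) the underside is flat; to the press end (40 mm towards +x, yellow pad on top, pad centre x = 27 mm) it is bevelled, rising at 24 degrees. Starts level in a nest of the insert.
- cass_orange: Orange bit cassette, same as the blue one; may be absent. Its weight is just on the flat side of the ridge: it rests level, but press the yellow end down by 10 mm or so and it rocks over and stays tipped 24 degrees (0.42 rad) on the bevel, tall end some 30 mm up, until the tall end is pressed down again.
- cass_grey: Pale grey bit cassette, same as the blue one; may be absent. In a nest, once tipped, the sides of its tall end stand 15 to 25 mm above the insert and can be gripped across the 44 mm width, 50 to 70 mm from the ridge; held there it comes up still tipped and has to be turned level or pressed level in the bay.
- insert: Black tool insert, fixed, 158 x 230 mm, 34 mm high. Three nests side by side at its y = -74, 0, +74 mm, each 127.5 mm long (x -77 to +50.5), 48 mm wide, flat floor at z = 4 mm: cassettes lie flush with the top, ridge at about x = 0, yellow end to +x, 2 mm free beside them. Origin on the bench under the middle nest, z up.
- frame: Aluminium carry frame, fixed, x -90 (open end) to +110 mm, y +-125 mm; origin on the bench under the middle bay. Bays 54 mm wide, x -84 to +48, floor z = 6, side strips to z = 14, +x stop to z = 32, side rails at y = +-122 from x = -5, to z = 38. Yellow fork at +y: two cheeks (y 120-126 and 146-154, x -15 to +45, top z = 86) with 19 mm square holes along y.
- bay0 (a point): Floor point of the bay at frame y = -74 mm where a loaded cassette's origin belongs (axes as the frame's: cassette x along frame x).
- bay1 (a point): The same point of the middle bay (frame y = 0).
- bay2 (a point): The same point of the bay at frame y = +74 mm, next to the fork.
- bar (a joint): Travel of the steel hold-down bar that spans the frame along y, 30 mm wide, z 40 to 48 mm: 0 = parked at the +x end clear of the bays; slides towards frame -x to 0.075 m = home at a stop, over the cassettes. Friction about 2.5 N; stays where left. Its upright lug (y 132 to 142 mm, 19 mm hole) then stands in the fork, holes in line.
- bar_handle (a point): Point in the bar's red block handle, 22 mm along x, 40 mm along y, from z = 48 to 82 mm; this point is at z = 70 mm, mid-width. Moves with the bar.
- fork_face (a point): Centre of the fork's hole on its outer face (frame x = 15, y = 154, z = 66 mm); axes as the frame's. The pin goes in here towards frame -y; fork and lug are 34 mm deep in all.
- pin: Headed pin, 0.08 kg: round steel shank 14 mm thick, 80 mm long along +x (last 4 mm 10 mm thick); red block head 36 mm long (x -36 to 0), 24 mm wide (y), z -7 to +17 mm, so it lies flat. Origin on the shank's axis at the shoulder, where the head begins. Starts lying on the bench between insert and frame; seated, its origin is at fork_face.
- pin_tip (a point): The free end of the pin's shank (80 mm from the shoulder).
- battery: Black cordless-tool battery, 75 x 110 x 65 mm, bystander; origin underneath.
- can: Can, 60 mm thick, 130 mm high, bystander; origin underneath.
- spanner: Steel spanner, 190 mm long, lying flat, bystander; origin underneath.
There are look-alikes about, which are no part of the job. There is more than one size of the pin; the job needs the smallest. Of the things shaped like the cass_orange, the orange one is meant.

How it is judged:
On the way, in this order (a step that is already met when the one before it is completed fails the run):
1. every cassette lies level in a bay of its own ((horizontal distance between cass_blue and bay0 below 0.014 m or horizontal distance between cass_blue and bay1 below 0.014 m or horizontal distance between cass_blue and bay2 below 0.014 m) and z of each of cass_blue, cass_orange, cass_grey in the frame of frame below 0.01 m and angle between each of cass_blue, cass_orange, cass_grey's own z axis and vertical below 0.09 rad and angle between the x axis of each of cass_blue, cass_orange, cass_grey and the x axis of frame, either way round below 0.15 rad and linear speed of each of cass_blue, cass_orange, cass_grey below 0.02 m/s and (horizontal distance between cass_orange and bay0 below 0.014 m or horizontal distance between cass_orange and bay1 below 0.014 m or horizontal distance between cass_orange and bay2 below 0.014 m) and (horizontal distance between cass_grey and bay0 below 0.014 m or horizontal distance between cass_grey and bay1 below 0.014 m or horizontal distance between cass_grey and bay2 below 0.014 m)), for 0.2 s.
2. the hold-down bar is fully home over them (value of joint bar above 0.07 m), for 0.2 s.
3. the pin is through fork and lug with its head seated (y of pin in the frame of fork_face between -0.004 and 0.005 m and x of pin in the frame of fork_face between -0.006 and 0.006 m and z of pin in the frame of fork_face between -0.006 and 0.006 m and y of pin_tip in the frame of fork_face below -0.068 m and linear speed of pin below 0.02 m/s), for 0.2 s.
At the end, for the whole second after the job is handed in: Each cassette present lies at rest, level within 5 degrees, on a bay floor within 14 mm of the bay site, yellow end to +x; the bar is 70 mm or more along its 75 mm travel; the pin is through the holes with its shoulder within 5 mm of the fork face; all released (all of step 1 and all of step 3 and value of joint bar above 0.07 m); the robot touches nothing.
It fails at once if the battery is disturbed (moved more than 30 mm) (distance of battery from where it was at the start of the episode above 0.03 m).
It fails at once if the can is disturbed (moved more than 30 mm) (distance of can from where it was at the start of the episode above 0.03 m).
It fails at once if the spanner is disturbed (moved more than 30 mm) (distance of spanner from where it was at the start of the episode above 0.03 m).
Of cass_blue, cass_orange, cass_grey only 2 to 3 are there at a start; the rules pass over those that are not, and their reading is None.
At some moment in a run one of pin may be knocked a few centimetres aside while the robot is not near it.
Once in a run the grip may slacken for a moment while it holds something.
It also fails if it takes over 210 s, if anything falls off the work surface, if the arm or the gripper's body presses on something with over 40 N, if the wrist force passes 120 N, or if a joint passes its speed limit or range.

### The arm

A 7-joint arm with a two-finger parallel gripper is mounted at the origin on the work surface. World frame = base frame: x ahead of the robot, y to its left, z up, the work surface at z = 0. Lengths are in m, angles in rad, forces in N, time in s.
With the tool pointing down it reaches from about 0.375 to 0.925 m from the base axis. Payload 3.1 kg.
Tool frame: the origin (TCP) lies between the finger pads; the fingertips stand 19 mm ahead of it and the grasp point (between the pads) is the TCP; z points along the fingers, y is the direction in which the jaws open and shut (so a half turn about z gives the same grasp; the last joint's range is limited). The gripper opens to 85 mm and grips with 20 to 120 N. Pads are 22 mm wide; open, the fingers measure 114 mm over their backs; the gripper's body (76 mm by 85 mm) begins 54 mm behind the grasp point. The pads swing forward as they close: fully open they stand 13 mm farther back than shut.
Start: joints at [-1.296, 0.383, 0.044, 1.598, -0.018, 1.161, -0.05], TCP at [0.237, 0.605, 0.25] pointing down, gripper open.
Joint ranges: [-2.61, 2.61], [-0.41, 2.15], [-1.48, 1.57], [0, 2.5], [-1.57, 4.71], [0.05, 1.97], [-2.85, 2.85]. Speed limits (rad/s): [2.79, 2.79, 3.14, 3.14, 3.14, 3.14, 3.14].

### API

Orientations are given as a unit quaternion [x, y, z, w].
In Python, from bench import move_ptp, movel, move_j, move_gripper, pause, inverse_kinematics, read_camera, camera_params, MotionError, sign_off, look_for, tip_of, read_time_s, read_qpos, read_joint_vel, read_effort, read_eef_pos, read_tcp_rot, read_ft_force, read_ft_torque, read_finger_gap gives the robot as it stands. Calls block until the motion is done:
- move_ptp(position, orientation): joint-space move of the TCP to a pose.
- movel(position, orientation=None, speed=0.15): straight line of the TCP; orientation=None keeps the orientation; speed is the mean speed in m/s.
- move_j(angles): joint-space move.
- move_gripper(opening, effort=None): finger opening in m; effort is the grip in N (None keeps the last); returns when the fingers have stopped.
- pause(seconds).
- inverse_kinematics(position, orientation): joint angles nearest the present ones, or None.
- read_camera(name): name is "side" or "top"; returns the picture (384x512x3 uint8, red, green, blue); there is no depth.
- camera_params(name): a dict with "K" (3x3 intrinsics, pixels), "dist_coeffs" ([k1, k2, p1, p2, k3] as OpenCV has them; the pictures are not rectified), "camera_from_world" (4x4, takes a point from world to camera coordinates). Camera axes: x right, y down, z forward; pixel columns grow to the right and rows downward; lengths in m; the calibration is good to about 2 mm. A picture is of the moment at which its call begins. camera_params takes no time and is no camera call.
A pose or a line that the arm cannot do raises MotionError and nothing moves.
- sign_off(): hands the job in, once; it reports no verdict.
Trained networks look in the newest picture that a camera, given by its name, has taken for a name from the list of things; names that differ only in an ending like _2 or _b are one class to them, and where a whole thing is asked for, a point or a joint stands for the part that bears it (a point fixed in the world has none). Each returns a list of dicts, best first, with "confidence" (0 to 1); they miss things now and then, are a little off and sometimes report something else, mostly with a low value. They report only what shows in the picture. A call takes as long as a camera call. They do not tell look-alikes from the thing itself.
- look_for(camera, name): "at" ([column, row] in pixels, amid what is visible of it).
- tip_of(camera, name): "at" ([column, row] in pixels: a listed point, or the origin of a listed thing).
Readings, each from a call of its own:
- read_time_s(): time.
- read_qpos(): joint angles.
- read_joint_vel(): joint speeds.
- read_effort(): joint torques, N m.
- read_eef_pos(): TCP position.
- read_tcp_rot(): TCP orientation.
- read_ft_force(): force on the tool from outside, world axes, zero at the start.
- read_ft_torque(): the same for the moment, N m.
- read_finger_gap(): finger opening in m.
Only numpy, scipy, OpenCV 4.12 (cv2) and the standard library are available. Lean on these libraries where they do the work, as an engineer would, in place of code of your own. Each camera call takes 0.05 s, during which the arm holds its last target. There are 200 camera calls.

## Working session

There is one attempt and no reset: what is moved stays moved. The work goes in short steps, each a Python script; the robot and the scene stay as the last script left them, time stands still between calls to the robot, and variables do not carry over. Pictures are saved under pics/ and viewed, about 12 in all and at most 16, crops included, and the job is handed in when it is done.

```bash
ls; mkdir -p pics; cat > h.py <<'E'
import numpy as np, cv2
from bench import *
from scipy.spatial.transform import Rotation as R
def snap(cam,name,crop=None,scale=1):
    im=read_camera(cam)
    save(im,name,crop,scale); return im
def save(im,name,crop=None,scale=1):
    im=im[...,::-1]
    if crop: im=im[crop[1]:crop[3],crop[0]:crop[2]]
    if scale!=1: im=cv2.resize(im,None,fx=scale,fy=scale,interpolation=cv2.INTER_CUBIC)
    cv2.imwrite('pics/'+name+'.png',im)
def ray(cam,px):
    p=camera_params(cam); K=np.array(p['K']);d=np.array(p['dist_coeffs']);T=np.array(p['camera_from_world'])
    u=cv2.undistortPoints(np.array([[px]],float),K,d)[0,0]
    Rm=T[:3,:3];t=T[:3,3]
    return -Rm.T@t, Rm.T@np.array([u[0],u[1],1])
def at_z(cam,px,z):
    c,d=ray(cam,px); return c+d*(z-c[2])/d[2]
def proj(cam,P):
    p=camera_params(cam); T=np.array(p['camera_from_world'])
    return cv2.projectPoints(np.array(P,float).reshape(-1,3),cv2.Rodrigues(T[:3,:3])[0],T[:3,3],np.array(p['K']),np.array(p['dist_coeffs']))[0].reshape(-1,2)
E
python3 - <<'E'
from h import *
np.set_printoptions(precision=4,suppress=True)
a=snap('top','top0',scale=1.5); b=snap('side','side0',scale=1.5)
for c in('top','side'):
    print(c,ray(c,(256,192)))
    for n in('cass_blue','cass_orange','cass_grey','insert','frame','bar_handle','fork_face','pin','pin_tip','bay0','bay1','bay2'):
        print(n,[(np.round(d['at'],1).tolist(),round(d['confidence'],2)) for d in tip_of(c,n)][:4])
print(read_eef_pos(),read_tcp_rot(),read_time_s(),read_qpos())
E
```

```text
pics
top (array([ 0.4389, -0.0018,  1.5004]), array([ 0.0507,  0.0112, -0.9988]))
cass_blue []
cass_orange [([194.0, 128.5], 0.94), ([204.3, 172.7], 0.82)]
cass_grey [([183.0, 178.9], 0.77)]
insert [([182.0, 181.0], 0.75)]
frame [([331.0, 182.5], 0.75)]
bar_handle [([336.5, 154.9], 0.58)]
fork_face [([286.1, 181.1], 0.91)]
pin [([210.2, 249.8], 0.66), ([338.5, 98.1], 0.6), ([263.2, 204.7], 0.44)]
pin_tip [([195.8, 282.4], 0.97), ([378.3, 111.0], 0.89), ([271.5, 180.8], 0.52), ([204.9, 174.2], 0.52)]
bay0 [([333.0, 185.4], 0.97), ([352.5, 178.9], 0.63), ([311.1, 184.0], 0.6)]
bay1 [([333.0, 185.4], 0.97), ([352.5, 178.9], 0.63), ([311.1, 184.0], 0.6)]
bay2 [([333.0, 185.4], 0.97), ([352.5, 178.9], 0.63), ([311.1, 184.0], 0.6)]
side (array([-0.0344, -0.5801,  0.6759]), array([ 0.5756,  0.5513, -0.6041]))
cass_blue []
cass_orange [([241.4, 155.5], 0.67), ([217.5, 178.0], 0.51)]
cass_grey [([196.0, 170.1], 0.53)]
insert [([198.6, 170.9], 0.68)]
frame [([311.3, 247.6], 0.75)]
bar_handle [([338.9, 211.1], 0.96)]
fork_face [([267.2, 203.9], 0.84)]
pin [([155.1, 211.5], 0.93), ([380.3, 203.8], 0.9), ([237.2, 215.1], 0.72), ([317.5, 179.7], 0.64)]
pin_tip [([112.8, 222.8], 0.89), ([411.2, 229.0], 0.89), ([259.4, 206.9], 0.57)]
bay0 [([314.3, 246.5], 0.9), ([292.9, 238.0], 0.78), ([337.5, 257.1], 0.75)]
bay1 [([314.3, 246.5], 0.9), ([292.9, 238.0], 0.78), ([337.5, 257.1], 0.75)]
bay2 [([314.3, 246.5], 0.9), ([292.9, 238.0], 0.78), ([337.5, 257.1], 0.75)]
[0.2368 0.6053 0.2503] [ 0.1853  0.9827 -0.     -0.    ] 1.3 [-1.2958  0.3829  0.0439  1.5979 -0.0179  1.1612 -0.0499]
```

View pics/top0.png

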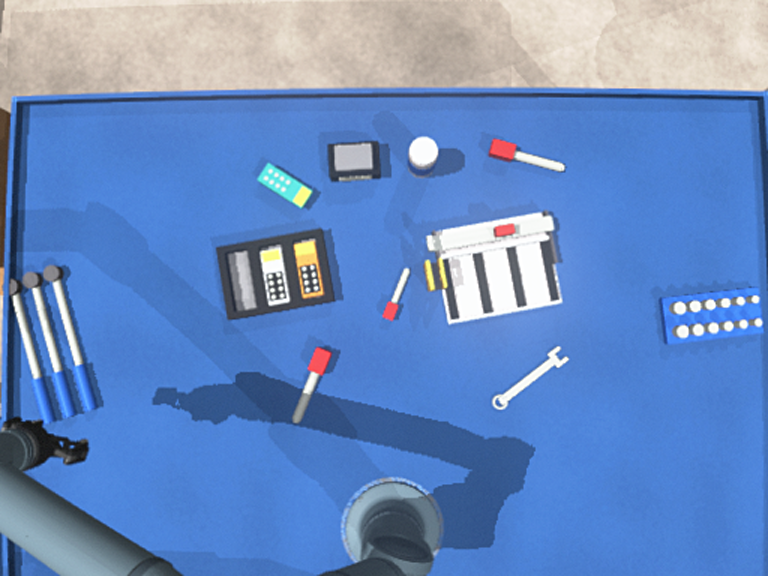

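View pics/side0.png

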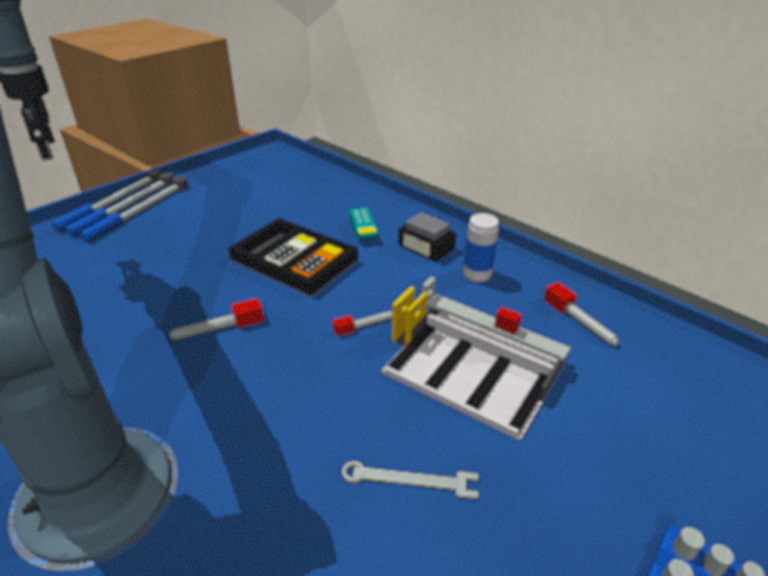

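Two cassettes are present: grey in the middle nest and orange in the nest nearest the frame (top view ~(194,128)–(204,185)). The left nest is empty, and the teal cassette at (190,123) is a look-alike. There are three pins, at (210,250), (338,98) and (263,205). The one at (263,205), between insert and frame, looks smallest. Next I'll fit silhouettes for the insert and frame.

```bash
cat > fit.py <<'E'
from h import *
from scipy.optimize import minimize
np.set_printoptions(precision=4,suppress=True)
S=4
def box(x0,x1,y0,y1,z0,z1): return np.array([[x,y,z] for x in(x0,x1) for y in(y0,y1) for z in(z0,z1)])/1000
def sil(cam,boxes,p):
    m=np.zeros((384*S,512*S),np.uint8); c,s=np.cos(p[2]),np.sin(p[2])
    for b in boxes:
        w=b@np.array([[c,s,0],[-s,c,0],[0,0,1]])+[p[0],p[1],0]
        q=(proj(cam,w)+.5)*S-.5
        cv2.fillConvexPoly(m,cv2.convexHull(np.round(q*16).astype(np.int32)),255,shift=4)
    return cv2.resize(m,(512,384),interpolation=cv2.INTER_AREA)/255.
def mask(im):
    h=im.astype(float); b=h[...,2]-h[...,0]; mx=h.max(2)+1
    return np.clip(1.6-b/mx*2.2,0,1)   # bench blue ->0, grey/black/yellow ->1
INS=[box(-79,79,-115,115,0,34)]
def frame(j=0): 
    d=-j*1000
    return [box(-90,110,-125,125,0,6),box(-84,48,-125,125,0,14),box(48,56,-122,122,0,32),box(-5,110,-125,-119,0,38),box(-5,110,119,125,0,38),
 box(-15,45,120,126,0,86),box(-15,45,146,154,0,86),box(75+d,105+d,-125,142,40,48)]
def fit(boxes,p0,ims,cams=('top','side'),pad=10):
    M={c:mask(ims[c]) for c in cams}; W={}
    for c in cams:
        W[c]=cv2.dilate((sil(c,boxes,p0)>0).astype(np.uint8),np.ones((2*pad+1,)*2))
    f=lambda p:sum((abs(sil(c,boxes,p)-M[c])*W[c]).sum() for c in cams)
    r=minimize(f,p0,method='Nelder-Mead',options=dict(initial_simplex=np.array(p0)+np.array([[0,0,0],[.01,0,0],[0,.01,0],[0,0,.06]]),xatol=1e-4,fatol=.1))
    return r.x,r.fun,M
def outline(im,cam,boxes,p,col):
    for b in boxes:
        m=(sil(cam,[b],p)>.5).astype(np.uint8)
        cs,_=cv2.findContours(cv2.resize(m,None,fx=4,fy=4,interpolation=cv2.INTER_LINEAR),cv2.RETR_EXTERNAL,cv2.CHAIN_APPROX_NONE)
        cv2.drawContours(im,cs,-1,col,1)
E
python3 - <<'E'
from fit import *
ims={c:read_camera(c) for c in('top','side')}
for c in ims: np.save('pics/%s0.npy'%c,ims[c])
pi=np.r_[at_z('top',(182,181),0)[:2],.15]; pf=np.r_[at_z('top',(331,182.5),0)[:2],.15]
print(pi,pf,at_z('side',(198.6,170.9),0),at_z('side',(311.3,247.6),0))
for nm,B,p in(('ins',INS,pi),('fr',frame(),pf)):
    for cams in(('top','side'),('top',),('side',)):
        x,f,M=fit(B,p,ims,cams); print(nm,cams,x,f)
        if len(cams)==2: P=x
    if nm=='ins': PI=P
    else: PF=P
out=[]
for c,cr in(('top',(135,95,385,235)),('side',(140,130,400,300))):
    im=cv2.resize(ims[c],None,fx=4,fy=4,interpolation=cv2.INTER_CUBIC)
    outline(im,c,INS,PI,(0,255,0)); outline(im,c,frame(),PF,(0,255,0))
    x0,y0,x1,y1=[4*v for v in cr]; out.append(cv2.resize(im[y0:y1,x0:x1],(780,int(780*(y1-y0)/(x1-x0)))))
cv2.imwrite('pics/fitt.png',out[0][...,::-1]);cv2.imwrite('pics/fits.png',out[1][...,::-1])
E
```

```text
[0.5524 0.2556 0.15  ] [ 0.5444 -0.2289  0.15  ] [0.56   0.2522 0.    ] [ 0.5396 -0.2264  0.    ]
ins ('top', 'side') [0.5462 0.2477 0.1713] 1224.7510199623173
ins ('top',) [0.5465 0.2481 0.1722] 921.3222777299612
ins ('side',) [0.5437 0.2451 0.1681] 280.2295005852894
fr ('top', 'side') [ 0.5461 -0.2308  0.1731] 2388.220209252383
fr ('top',) [ 0.5483 -0.2291  0.1727] 1675.2159093453781Traceback (most recent call last):
  File "<stdin>", line 8, in <module>
  File "fit.py", line 26, in fit
    r=minimize(f,p0,method='Nelder-Mead',options=dict(initial_simplex=np.array(p0)+np.array([[0,0,0],[.01,0,0],[0,.01,0],[0,0,.06]]),xatol=1e-4,fatol=.1))
    res = _minimize_neldermead(fun, x0, args, callback, bounds=bounds,
                               **options)
    fsim[j] = func(sim[j])
              ~~~~^^^^^^^^
    fx = function(np.copy(x), *(wrapper_args + args))
  File "fit.py", line 25, in <lambda>
    f=lambda p:sum((abs(sil(c,boxes,p)-M[c])*W[c]).sum() for c in cams)
               ~~~^^^^^^^^^^^^^^^^^^^^^^^^^^^^^^^^^^^^^^^^^^^^^^^^^^^^^
  File "fit.py", line 25, in <genexpr>
    f=lambda p:sum((abs(sil(c,boxes,p)-M[c])*W[c]).sum() for c in cams)
                        ~~~^^^^^^^^^^^
  File "fit.py", line 10, in sil
    q=(proj(cam,w)+.5)*S-.5
       ~~~~^^^^^^^
  File "h.py", line 20, in proj
    p=camera_params(cam); T=np.array(p['camera_from_world'])
ValueError: time passes only in moves, steps and waits
```

```bash
sed -i 's/^def snap/import functools\ncamera_params=functools.cache(camera_params)\ndef snap/' h.py
cat > draw.py <<'E'
from fit import *
def draw(ims,items,crops,name):
    out=[]
    for c,cr in crops:
        im=cv2.resize(ims[c],None,fx=4,fy=4,interpolation=cv2.INTER_CUBIC)
        for B,P in items: outline(im,c,B,P,(0,255,0))
        x0,y0,x1,y1=[4*v for v in cr]; out.append(cv2.resize(im[y0:y1,x0:x1],(560,int(560*(y1-y0)/(x1-x0)))))
    o=np.vstack(out); 
    if o.shape[0]>600: o=cv2.resize(o,(int(o.shape[1]*600/o.shape[0]),600),interpolation=cv2.INTER_AREA)
    cv2.imwrite('pics/'+name+'.png',o[...,::-1])
E
python3 - <<'E'
from draw import *
ims={c:np.load('pics/%s0.npy'%c) for c in('top','side')}
PI=np.array([.5462,.2477,.1713])
for cams in(('top','side'),('top',),('side',)):
    x,f,M=fit(frame(),[.5461,-.2308,.1731],ims,cams); print(cams,x,f)
    if len(cams)==2: PF=x
print(ims['top'][150,250],ims['top'][190,200],M['side'].shape)
draw(ims,[(INS,PI),(frame(),PF)],[('top',(140,130,385,230)),('side',(150,135,390,295))],'fit1')
E
```

```text
('top', 'side') [ 0.5461 -0.2308  0.1731] 2387.710801790384
('top',) [ 0.5469 -0.2291  0.1728] 1681.5986827602055
('side',) [ 0.5452 -0.2319  0.1843] 662.4950932925722
[ 83 135 218] [181 136  86] (384, 512)
```

View pics/fit1.png

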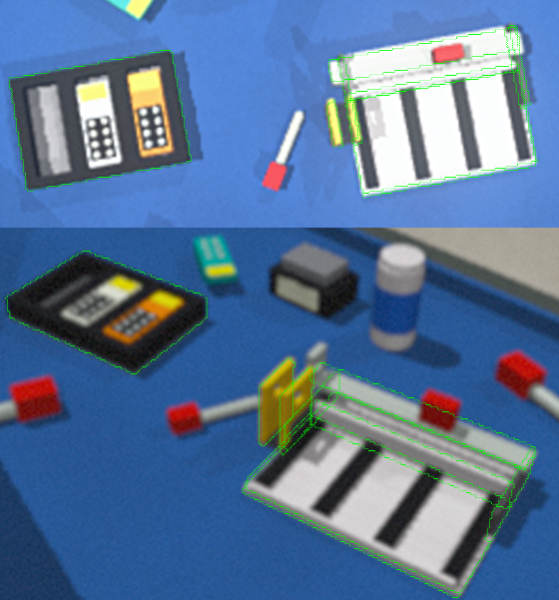

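Both fits match the outlines: insert at (0.546, 0.248, yaw 0.171) and frame at (0.546, -0.231, yaw 0.173). I'll start by pressing the grey cassette's yellow end.

```bash
cat > act.py <<'E'
from h import *
np.set_printoptions(precision=4,suppress=True)
PI=np.array([.5462,.2477,.1713]); PF=np.array([.5461,-.2308,.1731])
R0=np.array([[-1,0,0],[0,1,0],[0,0,-1.]])
def W(P,l): c,s=np.cos(P[2]),np.sin(P[2]); l=np.array(l,float)/1000; return np.array([P[0]+c*l[0]-s*l[1],P[1]+s*l[0]+c*l[1],l[2]])
def L(P,w): c,s=np.cos(P[2]),np.sin(P[2]); d=np.array(w)-[P[0],P[1],0]; return 1000*np.array([c*d[0]+s*d[1],-s*d[0]+c*d[1],d[2]])
def Q(P,tilt=0,yaw=0): return R.from_matrix(R.from_euler('z',P[2]+yaw).as_matrix()@R.from_euler('y',tilt).as_matrix()@R0).as_quat()
def FL(P): return R.from_euler('z',P[2]).inv().apply(read_ft_force())
def push(P,start,d,lim,step=2,n=10,speed=.04,q=None):
    """step along local direction d (mm) until force change > lim"""
    f0=FL(P); p=np.array(start,float); d=np.array(d,float)
    for i in range(n):
        p=p+d*step; movel(W(P,p),q,speed=speed); f=FL(P)-f0
        if np.linalg.norm(f)>lim: break
    print('push end',p,'tcp',L(P,read_eef_pos()),'f',f); return p
E
cat > tip.py <<'E'
from act import *
import sys
y=float(sys.argv[1]); q=Q(PI)
move_gripper(0.0,60)
move_ptp(W(PI,[33,y,110]),q)
movel(W(PI,[33,y,58]),q)
print(read_finger_gap(), FL(PI))
p=push(PI,[33,y,58],[0,0,-1],4,step=1,n=10)
p=push(PI,p,[0,0,-1],15,step=1,n=12)
movel(W(PI,[33,y,110]),q); print(read_time_s())
movel(W(PI,[-40,y,200]),q); print(read_time_s())
E
python3 - <<'E'
from act import *
for y in(0,-74):
    for l,t in(([33,y,55],0),([33,y,150],0),([-45,y,60],.42),([-45,y,150],.42)): print(y,l,t,inverse_kinematics(W(PI,l),Q(PI,t)))
for y in(0,-74,74):
    for z in(35,150): print(y,z,inverse_kinematics(W(PF,[-62,y,z]),Q(PF,0)))
E
python3 tip.py 0
```

```text
0 [33, 0, 55] 0 [-0.6051  0.5796  0.1617  1.7741 -0.1235  0.7977  1.3591]
0 [33, 0, 150] 0 [-0.6343  0.4542  0.1974  1.7343 -0.105   0.9633  1.3457]
0 [-45, 0, 60] 0.42 [-0.5762  0.6776  0.1593  1.659  -0.2171  1.2305  1.4273]
0 [-45, 0, 150] 0.42 [-0.5951  0.5616  0.1843  1.6301 -0.2015  1.3742  1.4051]
-74 [33, -74, 55] 0 [-0.5338  0.5633  0.2147  1.811  -0.1617  0.7843  1.5055]
-74 [33, -74, 150] 0 [-0.5775  0.4356  0.2674  1.7716 -0.1372  0.9526  1.4879]
-74 [-45, -74, 60] 0.42 [-0.5075  0.6629  0.2086  1.6952 -0.1983  1.2218  1.5354]
-74 [-45, -74, 150] 0.42 [-0.5297  0.5443  0.2374  1.6663 -0.1779  1.3682  1.5159]
0 35 [-0.2096  0.5956  0.7209  2.0219 -0.5832  0.7375  2.6175]
0 150 [-0.5     0.5231  1.1029  1.9829 -0.5649  0.9844  2.624 ]
-74 35 [-0.1233  0.6985  0.7857  1.9097 -0.6726  0.8185  2.7728]
-74 150 [-0.2827  0.5786  1.0054  1.8688 -0.5738  1.017   2.7111]
74 35 [-0.2567  0.4915  0.6008  2.113  -0.4486  0.6626  2.3934]
74 150 [-0.5471  0.3291  0.9316  2.0721 -0.3383  0.8972  2.3179]
0.00019104168267152454 [-0.0454 -0.921  -0.0234]
push end [33.  0. 51.] tcp [34.705   0.0712 52.0829] f [2.5226 0.9949 5.9953]
push end [33.  0. 39.] tcp [36.7439  0.3724 44.0769] f [-3.5183 -1.6347 15.2612]
9.8917
10.8167
```

```bash
sed -i 's/@R0)/@R0@R.from_euler("z",flip).as_matrix())/; s/def Q(P,tilt=0,yaw=0)/def Q(P,tilt=0,yaw=0,flip=np.pi)/' act.py; sed -i 's/q=Q(PI)/q=Q(PI,flip=0)/' tip.py
python3 tip.py -74; python3 - <<'E'
from act import *
move_ptp(W(PI,[-150,60,300]),Q(PI)); print(read_time_s(), read_qpos())
ims={c:read_camera(c) for c in('top','side')}
for c in ims: np.save('pics/%s1.npy'%c,ims[c])
a=cv2.resize(ims['top'][130:220,135:235],None,fx=5,fy=5,interpolation=3); b=cv2.resize(ims['side'][130:210,140:250],None,fx=4.5,fy=4.5,interpolation=3)
o=np.zeros((max(a.shape[0],b.shape[0]),a.shape[1]+b.shape[1],3),np.uint8); o[:a.shape[0],:a.shape[1]]=a;o[:b.shape[0],a.shape[1]:]=b
o=cv2.resize(o,None,fx=.79,fy=.79,interpolation=cv2.INTER_AREA);cv2.imwrite('pics/tipped.png',o[...,::-1]);print(o.shape)
E
```

```text
4.0209803191430683e-05 [ 0.0147 -0.8149  0.4147]
push end [ 33. -74.  51.] tcp [ 34.8428 -73.9148  52.173 ] f [3.5445 0.4931 5.1096]
push end [ 33. -74.  41.] tcp [ 34.7833 -73.8549  44.9874] f [-4.5368 -0.6531 16.0067]
17.0
17.925
20.8833 [-0.971   0.0033  0.2601  1.9465 -0.0008  1.192  -2.1101]
(356, 786, 3)
```

View pics/tipped.png

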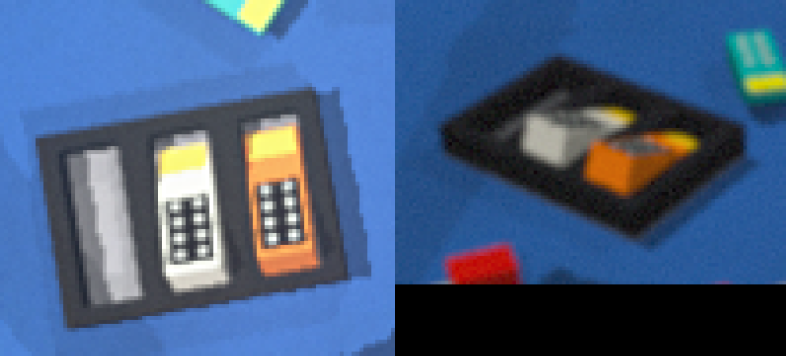

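Both cassettes are tipped, with their tall faces standing clear. In the top view the lower tall-end edges are at about (182.6, 203.4) for grey and (208.9, 199.6) for orange. I'll work out the ridge offsets from those, then grip grey.

```bash
cat > grab.py <<'E'
from act import *
import sys
y,dx=float(sys.argv[1]),float(sys.argv[2])
t=.42; c,s=np.cos(t),np.sin(t)
def tw(lx,lz): return [dx+lx*c+lz*s, y, 4-lx*s+lz*c]   # tipped cassette -> insert
q=Q(PI,t)
move_gripper(.062,100)
move_ptp(W(PI,tw(-60,110)),q)
movel(W(PI,tw(-60,31.5)),q,speed=.12)
print('f',FL(PI),L(PI,read_eef_pos()))
move_gripper(.03,100); print('gap',read_finger_gap(),FL(PI))
pos=L(PI,read_eef_pos())
movel(W(PI,tw(-60,31.5)+np.array([0,0,20])),q,speed=.08)
movel(W(PI,tw(-60,31.5)+np.array([0,0,110])),q,speed=.15); print('gap',read_finger_gap(),FL(PI))
p=L(PI,read_eef_pos()); movel(W(PI,p),Q(PI),speed=.1)
print('gap',read_finger_gap(),FL(PI),read_ft_torque(),read_time_s())
E
python3 - <<'E'
from act import *
for px in((182.6,203.4),(208.9,199.6)): print(L(PI,at_z('top',px,.0345))+[68.5,0,0])
E
```

```text
[ 1.7749 11.326  34.5   ]
[ -1.0546 -73.0877  34.5   ]
```

```bash
python3 - <<'E'
from act import *
print(proj('top',[W(PI,[-68.5,y,34.5]) for y in(22,0,-22,-52,-74,-96)]))
im=np.load('pics/top1.npy').astype(int); g=im.sum(2)
for r in(198,200,201,202,203,204,205): print(r,g[r,172:222])
E
```

```text
[[179.3945 204.5413]
 [186.1951 203.3249]
 [193.0042 202.1067]
 [202.3013 200.4431]
 [209.1267 199.2215]
 [215.9573 197.9987]]
198 [213 213 210 220 489 765 765 765 764 755 744 733 713 707 691 677 669 639
 622 512 364 220 174 204 231 224 211 210 234 369 448 457 455 428 396 387
 358 347 340 282 264 263 234 229 216 222 218 216 226 220]
200 [220 220 217 198 245 495 635 644 624 616 624 618 623 627 629 631 628 631
 638 643 505 302 228 215 227 216 221 210 215 205 241 224 225 220 210 215
 213 214 206 216 221 215 221 222 208 217 217 202 201 208]
201 [215 217 220 205 198 293 548 640 632 627 633 630 635 634 630 636 637 549
 502 511 397 262 224 228 225 226 222 221 211 220 218 214 216 212 218 214
 219 209 209 213 217 214 199 208 208 201 222 246 294 347]
202 [206 223 220 210 195 215 434 605 643 634 638 589 524 501 466 431 424 333
 305 307 248 214 211 225 219 222 220 217 217 221 208 207 211 212 211 204
 216 198 209 224 230 216 238 357 370 367 367 369 397 414]
203 [213 220 220 223 213 201 281 452 474 436 416 376 317 296 260 218 220 210
 204 218 217 219 224 224 227 217 215 203 205 216 210 205 205 204 247 225
 214 240 354 381 375 368 379 424 421 425 420 410 418 419]
204 [220 211 219 215 206 205 212 271 272 229 208 207 210 211 209 201 203 205
 213 217 217 219 217 219 211 219 205 205 224 267 261 301 354 377 389 376
 377 379 424 430 421 424 407 419 421 422 417 412 414 411]
205 [214 219 221 223 215 215 204 206 209 196 209 209 208 216 214 209 209 214
 215 220 195 208 211 216 221 255 313 360 385 391 385 395 426 424 434 432
 422 424 432 433 417 414 411 412 415 417 414 408 411 422]
```

```bash
python3 grab.py 2 1 && python3 - <<'E'
from act import *
ims={c:read_camera(c) for c in('top','side')}
c=proj('side',read_eef_pos())[0]; print(c)
x,y=int(c[0]),int(c[1]); x0=max(0,x-60); y0=max(0,y-60)
im=ims['side'][y0:y0+130,x0:x0+150]; save(im,'held1',scale=4)
E
```

```text
f [ 0.2606 -0.0467  1.1857] [-40.0703   2.2817  58.1793]
gap 0.04153687057096432 [-0.9037 -0.7355  6.0323]
gap 0.04136393860756845 [-0.0404 -1.0298 -1.9398]
gap 0.04152649785589646 [ 0.8116 -0.2779 -1.7878] [-0.056   0.0589 -0.0295] 25.3417
[181.215  132.5724]
```

View pics/held1.png

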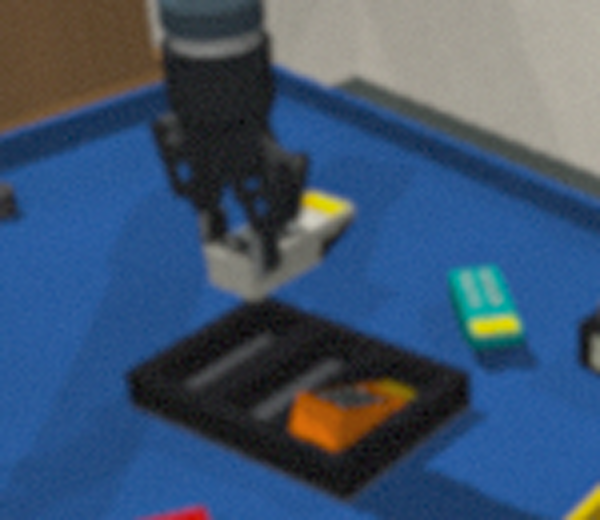

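The grey cassette is held level. I'll place it in bay0.

```bash
cat > place.py <<'E'
from act import *
import sys
y=float(sys.argv[1]); x=float(sys.argv[2])if len(sys.argv)>2 else -60; q=Q(PF)
p=L(PI,read_eef_pos()); movel(W(PI,[p[0],p[1],200]),speed=.2)
move_ptp(W(PF,[x,y,150]),q); print('gap',read_finger_gap(),read_ft_force(),read_ft_torque(),read_time_s())
E
cat > lower.py <<'E'
from act import *
import sys
y=float(sys.argv[1]); x=float(sys.argv[2])if len(sys.argv)>2 else -60; q=Q(PF)
movel(W(PF,[x,y,50]),q,speed=.12)
p=push(PF,[x,y,45],[0,0,-1],5,step=1.5,n=9,q=q)
print('gap',read_finger_gap()); move_gripper(.052); pause(.2); print('gap',read_finger_gap(),FL(PF))
movel(W(PF,[x,y,150]),q,speed=.15); print(read_time_s())
E
python3 place.py -74 && python3 lower.py -74 && python3 - <<'E'
from act import *
ims={c:read_camera(c) for c in('top','side')}
for c in ims: np.save('pics/%s2.npy'%c,ims[c])
save(ims['side'][160:290,230:400],'placed1',scale=4)
E
```

```text
gap 0.0420414409965767 [ 0.1139 -0.3309 -2.0627] [ 0.0027  0.0821 -0.019 ] 27.775
push end [-60.  -74.   37.5] tcp [-59.8471 -74.2942  39.3555] f [-2.5841  3.899  13.0512]
gap 0.04179256659839791
gap 0.052115786285199896 [1.1504 0.0793 1.115 ]
31.4417
```

View pics/placed1.png

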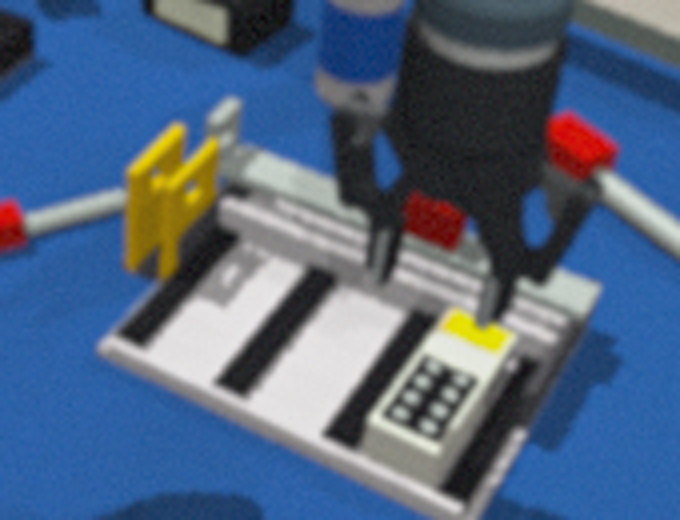

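Grey sits level in bay0, yellow end towards the bar. Now orange to bay1.

```bash
python3 - <<'E'
from act import *
move_ptp(W(PI,[-60,-74,200]),Q(PI))
E
python3 grab.py -73.5 0 && python3 place.py 0 && python3 lower.py 0 && python3 - <<'E'
from act import *
move_ptp(W(PF,[-100,180,250]),Q(PF))
ims={c:read_camera(c) for c in('top','side')}; print(read_time_s())
for c in ims: np.save('pics/%s3.npy'%c,ims[c])
a=cv2.resize(ims['top'][125:225,245:385],None,fx=4,fy=4,interpolation=3); b=cv2.resize(ims['side'][165:295,230:400],(560,428),interpolation=3)
o=cv2.resize(np.vstack([a,b]),None,fx=.72,fy=.72,interpolation=cv2.INTER_AREA); cv2.imwrite('pics/placed2.png',o[...,::-1])
for c in ims:
  for n in('cass_grey','cass_orange','pin','pin_tip'):
    r=[(d['at'],round(d['confidence'],2)) for d in tip_of(c,n)]
    print(c,n,[(np.round(a,1),k,L(PF,at_z(c,a,.006 if n[0]=='c' else .007))[:2].round(0)) for a,k in r])
E
```

```text
f [ 1.3038 -0.5635  0.2091] [-41.2649 -73.3564  58.0773]
gap 0.04164385797000852 [0.2127 0.6011 5.2418]
gap 0.04174573016740742 [ 0.6202 -0.1747 -0.856 ]
gap 0.04155232478172274 [-0.5572  0.435  -1.51  ] [-0.0026  0.0516  0.0215] 36.9917
gap 0.04178644573427678 [ 0.2428 -0.9838 -1.0242] [-0.0223  0.0506 -0.012 ] 38.8417
push end [-60.    0.   37.5] tcp [-59.8759  -0.1864  38.3133] f [-0.0438  1.709   6.2438]
gap 0.041769320788875255
gap 0.05209300135468821 [-0.1509  0.1109 -0.8584]
42.5083
43.4583
top cass_grey [(array([354.4, 172.8]), 0.66, array([ 16., -78.]))]
top cass_orange [(array([196.7, 127. ]), 0.6, array([255., 400.])), (array([332.6, 179.7]), 0.59, array([ 6., -4.]))]
top pin [(array([339.5, 102.5]), 0.9, array([252., -75.])), (array([262.4, 201.9]), 0.69, array([-24., 233.])), (array([211.1, 248.6]), 0.69, array([-142.,  422.]))]
top pin_tip [(array([378.3, 111.9]), 0.91, array([ 199., -195.])), (array([198.1, 279. ]), 0.81, array([-230.,  480.]))]
side cass_grey [(array([340.5, 258.9]), 0.91, array([ -5., -73.]))]
side cass_orange [(array([313.6, 245.3]), 0.57, array([-1.,  2.]))]
side pin [(array([155.1, 215.1]), 0.96, array([-147.,  420.])), (array([232. , 216.1]), 0.86, array([-28., 240.])), (array([378.3, 204.2]), 0.56, array([254., -79.])), (array([256.7, 208.4]), 0.17, array([ 38., 202.]))]
side pin_tip [(array([257.6, 205.4]), 0.73, array([ 51., 208.])), (array([408.5, 227.1]), 0.62, array([ 204., -180.])), (array([108. , 225.2]), 0.57, array([-249.,  494.]))]
```

View pics/placed2.png

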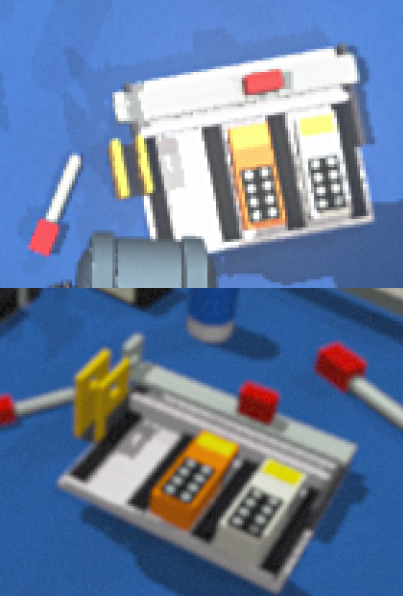

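Both cassettes lie in their bays, orange in bay1 and grey in bay0. Next I'll check the placements by colour, locate the handle and slide the bar.

```bash
python3 - <<'E'
from act import *
im=np.load('pics/top3.npy'); h=cv2.cvtColor(im,cv2.COLOR_RGB2HSV).astype(int)
A=read_camera('top');read_camera('side')
m=((h[...,0]<32)&(h[...,1]>90)&(h[...,2]>90)).astype(np.uint8); m[:,:310]=0; m[:163]=0; m[:,345:]=0
pts=np.argwhere(m)[:,::-1]; 
w=np.array([L(PF,at_z('top',p,.036))[:2] for p in pts.astype(float)]); r=cv2.minAreaRect(w.astype(np.float32)); print('orange',len(pts),r)
for c in('top','side'):
    print(c,[(np.round(d['at'],1),round(d['confidence'],2),L(PF,at_z(c,d['at'],.07))) for d in tip_of(c,'bar_handle')])
print(proj('top',W(PF,[0,0,36])),proj('top',[W(PF,[90,y,82]) for y in(-20,0,20)]))
for l in([126,0,75],[126,0,120],[38,0,75]): print(inverse_kinematics(W(PF,l),Q(PF)))
E
```

```text
orange 347 ((-14.609493255615234, 2.3773040771484375), (113.48138427734375, 49.123836517333984), 0.0769909992814064)
top [(array([337.7, 153.3]), 0.68, array([ 81.3416, -24.3943,  70.    ])), (array([354.7, 255.8]), 0.68, array([-239.681 ,  -16.5933,   70.    ]))]
side [(array([340. , 210.4]), 0.81, array([ 89.2963, -20.7798,  70.    ]))]
[[333.2927 181.141 ]] [[336.4116 150.2915]
 [330.0808 151.4253]
 [323.74   152.5618]]
[-0.058   0.6959  0.4235  1.5893 -0.3351  0.9291 -0.9171]
[-0.0716  0.6421  0.4432  1.5718 -0.3105  0.9982 -0.9339]
[-0.0192  0.5686  0.4077  1.7953 -0.2916  0.8372 -0.8695]
```

```bash
python3 - <<'E'
from act import *
q=Q(PF); y=-22
move_gripper(0.,60)
p=L(PF,read_eef_pos()); movel(W(PF,[p[0],p[1],250]),speed=.25)
move_ptp(W(PF,[130,y,160]),q); movel(W(PF,[130,y,77]),q,speed=.12)
f0=FL(PF); x=130
while x>30:
    x-=3 if x>50 else 1.5
    movel(W(PF,[x,y,77]),q,speed=.06); f=FL(PF)-f0; e=L(PF,read_eef_pos())
    if x%12<3 or f[0]>4: print(x,e,f)
    if f[0]>14: break
movel(W(PF,[60,y,77]),q,speed=.1); movel(W(PF,[60,y,150]),q,speed=.2)
move_ptp(W(PF,[-100,150,260]),q)
ims={c:read_camera(c) for c in('top','side')}; print(read_time_s())
a=cv2.resize(ims['top'][125:225,245:385],None,fx=4,fy=4,interpolation=3); b=cv2.resize(ims['side'][165:295,230:400],(560,428),interpolation=3)
o=cv2.resize(np.vstack([a,b]),None,fx=.72,fy=.72,interpolation=cv2.INTER_AREA); cv2.imwrite('pics/bar.png',o[...,::-1])
for c in ims:
  np.save('pics/%s4.npy'%c,ims[c])
  for n,z in(('bar_handle',.07),('fork_face',.066),('pin',.007),('pin_tip',.007)):
    print(c,n,[(np.round(d['at'],1),round(d['confidence'],2),L(PF,at_z(c,d['at'],z))[:2].round(0)) for d in tip_of(c,n)])
E
```

```text
121 [120.6352 -22.1166  76.9175] [-0.4106  0.4996  1.0782]
109 [108.6848 -22.0911  76.9676] [0.2448 0.1508 0.8404]
97 [ 96.9489 -21.7627  77.1928] [1.9036 1.1854 0.2847]
85 [ 84.4474 -22.1695  76.9758] [0.7512 0.7327 1.0623]
73 [ 72.554  -22.1185  77.0559] [1.4539 0.067  0.5399]
61 [ 60.5375 -22.0621  77.0131] [ 1.346  -0.8617  1.8871]
49 [ 48.4928 -21.9932  76.945 ] [1.6873 0.0531 0.663 ]
38.5 [ 39.4725 -22.0094  77.0647] [ 4.258  -0.8889 -2.3952]
37.0 [ 39.3833 -21.9664  77.0952] [ 5.7247 -1.2659 -4.7026]
35.5 [ 39.333  -21.9342  77.1687] [ 9.4367 -2.4851 -5.5465]
34.0 [ 39.3038 -21.8295  77.4012] [11.6669 -3.3598 -8.0828]
32.5 [ 39.257  -21.7458  77.6484] [13.2303 -3.3133 -9.5807]
31.0 [ 39.2491 -21.6228  77.8195] [ 16.3554  -3.1114 -11.1558]
58.7333
top bar_handle [(array([340.1, 173.1]), 0.78, array([ 19., -20.]))]
top fork_face [(array([286.8, 183.5]), 0.82, array([ 17., 149.]))]
top pin [(array([339.9, 102.8]), 0.87, array([251., -76.])), (array([211.5, 246. ]), 0.65, array([-134.,  419.])), (array([261. , 204.2]), 0.53, array([-30., 239.]))]
top pin_tip [(array([378.3, 109.3]), 0.84, array([ 207., -197.])), (array([270.6, 181.4]), 0.56, array([ 37., 195.]))]
side bar_handle [(array([328.1, 226.6]), 0.63, array([ 16., -22.])), (array([292.1, 234.9]), 0.29, array([-59.,  36.]))]
side fork_face [(array([266.7, 201.6]), 0.68, array([ 17., 157.]))]
side pin [(array([153.2, 213.4]), 0.91, array([-145.,  429.])), (array([378.6, 204. ]), 0.56, array([255., -79.])), (array([233.4, 213.9]), 0.51, array([-19., 243.]))]
side pin_tip [(array([411.1, 227.9]), 0.98, array([ 205., -187.])), (array([256.4, 205.1]), 0.74, array([ 50., 211.])), (array([112.4, 224.8]), 0.64, array([-241.,  485.]))]
```

View pics/bar.png

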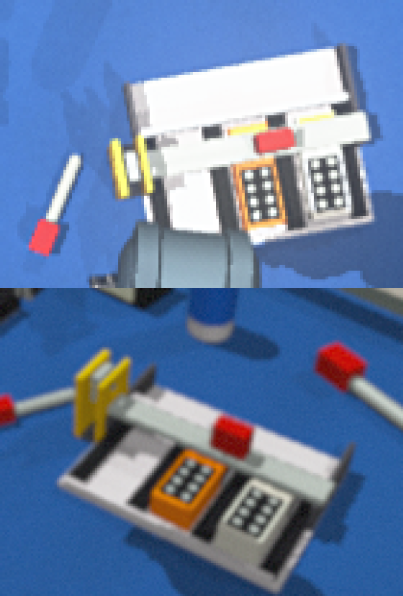

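The bar is home: it hit a hard stop at pusher x=39.3, with the handle at x≈16–19. The pin candidates have heads at (210,250), (338,98) and (260,207). The last is shortest and lies between insert and frame, as described. I'll confirm its size by segmentation and probe the fork's two edges for its exact x.

```bash
cat > pinseg.py <<'E'
from act import *
def pinpose(im,cam='top',box=(225,160,300,235)):
    h=cv2.cvtColor(im,cv2.COLOR_RGB2HSV).astype(int)
    red=((h[...,0]<8)|(h[...,0]>172))&(h[...,1]>130)&(h[...,2]>90)
    sh=(h[...,1]<75)&(h[...,2]>110)
    x0,y0,x1,y1=box; k=np.zeros_like(red);k[y0:y1,x0:x1]=1
    r=np.argwhere(red&k)[:,::-1].astype(float)
    hd=np.array([at_z(cam,p,.022)[:2] for p in r])
    c=hd.mean(0)
    s=np.argwhere(sh&k)[:,::-1].astype(float); s=np.array([at_z(cam,p,.009)[:2] for p in s])
    d=np.linalg.norm(s-c,axis=1); s=s[(d<.12)]
    u,_,vt=np.linalg.svd(s-s.mean(0)); v=vt[0]
    if v@(s.mean(0)-c)<0: v=-v
    return c,s.mean(0),np.arctan2(v[1],v[0]),len(r),len(s),np.ptp((s-c)@v),((s-c)@v).max()
E
python3 - <<'E'
from pinseg import *
im=np.load('pics/top4.npy')
h=cv2.cvtColor(im,cv2.COLOR_RGB2HSV).astype(int); red=(((h[...,0]<8)|(h[...,0]>172))&(h[...,1]>130)&(h[...,2]>90)).astype(np.uint8)
n,_,st,ce=cv2.connectedComponentsWithStats(red); print([(s[4],c.round(1)) for s,c in zip(st[1:],ce[1:]) if s[4]>8])
c,s,a,*k=pinpose(im); print('head',L(PF,[*c,0]),'shank',L(PF,[*s,0]),'yaw frame',np.degrees(a-PF[2]),'head->shank',np.degrees(np.arctan2(*(s-c)[::-1])-PF[2]),k)
q=Q(PF); xs=[]
for sgn in(1,-1):
    x0=15+sgn*55
    move_ptp(W(PF,[x0,157,170]),q) if sgn==1 else movel(W(PF,[x0,157,120]),q,speed=.2)
    movel(W(PF,[x0,157,86]),q,speed=.12)
    f0=FL(PF)
    for i in range(22):
        x0-=sgn*1; movel(W(PF,[x0,157,86]),q,speed=.05); f=FL(PF)-f0
        if f[0]*sgn>3.: break
    e=L(PF,read_eef_pos()); xs.append(e[0]); print(x0,e,f)
    movel(W(PF,[x0+sgn*6,157,86]),q,speed=.1); movel(W(PF,[x0+sgn*6,157,120]),q,speed=.2)
print('fork centre x',np.mean(xs),'half',np.ptp(xs)/2,read_time_s())
E
```

```text
[(np.int32(176), array([334.6,  99.3])), (np.int32(73), array([340.1, 173.4])), (np.int32(78), array([259.8, 206.7])), (np.int32(173), array([212.7, 240.2]))]
head [-37.8089 243.7013   0.    ] shank [-50.8558 171.883    0.    ] yaw frame -160.00125253593598 head->shank -100.29636271134369 [78, 388, np.float64(0.17496648186930808), np.float64(0.11246096905154683)]
57 [ 58.1879 157.047   86.2363] [ 4.3813 -1.0691 -3.1974]
-23 [-23.6963 156.966   85.8469] [-3.3257 -1.0769 -0.0477]
fork centre x 17.245795365826304 half 40.94212935016558 70.5083
```

Fork centre is at x=17.2 in my frame, so the fit was 2.2 mm short; I'll correct PF. The pin at (260,207) has a 78 px head against about 175 px for the other two, so it is the smallest. I'll re-measure it with a tight box and confirm in a crop.

```bash
python3 - <<'E'
import re
s=open('act.py').read()
import numpy as np
x,y=.5461+.00225*np.cos(.1731),-.2308+.00225*np.sin(.1731)
open('act.py','w').write(s.replace('PF=np.array([.5461,-.2308,.1731])','PF=np.array([%.5f,%.5f,.1731])'%(x,y)))
E
python3 - <<'E'
from pinseg import *
q=Q(PF,yaw=-.4)
p=L(PF,read_eef_pos()); movel(W(PF,[p[0],p[1],200]),speed=.25)
move_ptp(W(PF,[-20,-60,250]),q)
im=read_camera('top'); sd=read_camera('side'); print(read_time_s())
c,s,a,*k=pinpose(im,box=(248,174,278,216)); print('head',L(PF,[*c,0]),'shank',L(PF,[*s,0]),'yaw frame',np.degrees(a-PF[2]),'head->shank',np.degrees(np.arctan2(*(s-c)[::-1])-PF[2]),k)
u=np.array([np.cos(a),np.sin(a)]); print('top proj of model', proj('top',[[*(c+u*.018),.007],[*(c+u*.098),.007]]))
for cam in('top','side'):
    for n in('pin','pin_tip'): print(cam,n,[(np.round(d['at'],1),round(d['confidence'],2),L(PF,at_z(cam,d['at'],.007))[:2].round(0)) for d in tip_of(cam,n)])
a_=cv2.resize(im[165:225,240:300],None,fx=7,fy=7,interpolation=3);b_=cv2.resize(sd[185:235,215:275],(420,350),interpolation=3)
b_=np.vstack([b_,np.zeros((70,420,3),np.uint8)]);o=cv2.resize(np.hstack([a_,b_]),None,fx=.9,fy=.9);cv2.imwrite('pics/pin.png',o[...,::-1])
for l,y in(([-60,245,22],-.37),([17,300,84],-np.pi/2),([17,172,84],-np.pi/2),([17,260,150],-np.pi/2)): print(inverse_kinematics(W(PF,l),Q(PF,yaw=y)))
E
```

```text
71.9667
head [-40.0629 243.6995   0.    ] shank [  8.6274 212.7188   0.    ] yaw frame -32.08538354884161 head->shank -32.46781009104764 [78, 117, np.float64(0.07904827988621896), np.float64(0.09774917975549116)]
top proj of model [[261.9262 201.6242]
 [271.1246 178.6221]]
top pin [(array([212. , 247.9]), 0.82, array([-142.,  418.])), (array([341.1,  99.4]), 0.59, array([259., -82.])), (array([263.4, 205.2]), 0.49, array([-37., 232.]))]
top pin_tip [(array([197.4, 275.9]), 0.84, array([-222.,  480.])), (array([376.4, 111.2]), 0.81, array([ 200., -189.])), (array([272.2, 180.4]), 0.77, array([ 37., 189.])), (array([309. , 182.9]), 0.55, array([ 8., 74.])), (array([260.9, 202.1]), 0.16, array([-26., 238.]))]
side pin [(array([375.5, 204.1]), 0.96, array([247., -72.])), (array([232.2, 215.7]), 0.79, array([-29., 241.])), (array([154.4, 212.9]), 0.66, array([-143.,  428.]))]
side pin_tip [(array([410.4, 226.3]), 0.72, array([ 208., -183.])), (array([254.8, 207.6]), 0.7, array([ 36., 209.])), (array([110.7, 226.7]), 0.7, array([-251.,  483.])), (array([283.9, 163.4]), 0.55, array([284., 259.]))]
[-0.7384  0.4789  0.7305  2.2432 -0.5692  0.6071 -1.3505]
[-0.9373  0.5     0.8674  2.0686 -0.5308  0.8072 -2.7178]
[-0.7023  0.5563  0.8975  2.0208 -0.5863  0.8421 -2.4376]
[-0.948   0.3932  0.9638  2.0282 -0.406   0.9223 -2.7363]
```

View pics/pin.png

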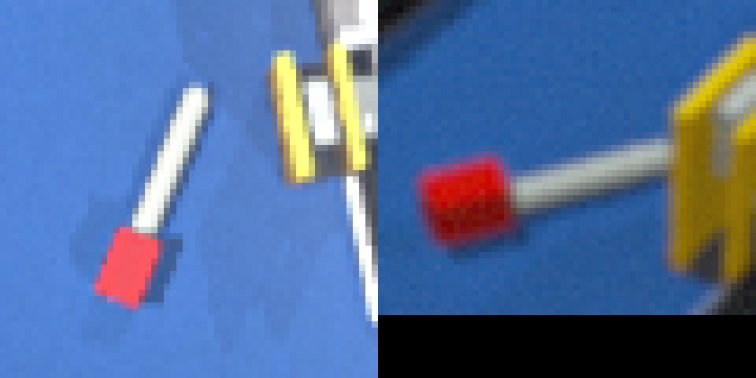

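The crop confirms the small pin: head at top px (260,207), shank to (271,179), lying free. Its yaw is −32° in frame axes. Grasping it now.

```bash
python3 - <<'E'
from act import *
a=np.radians(-32.2); g=np.array([-40.,243.7]); q=Q(PF,yaw=a,flip=0)
move_gripper(.05,100)
move_ptp(W(PF,[*g,140]),q); movel(W(PF,[*g,60]),q,speed=.15)
f0=FL(PF); movel(W(PF,[*g,22]),q,speed=.06); print('f',FL(PF)-f0)
move_gripper(.012,100); e=L(PF,read_eef_pos()); print('gap',read_finger_gap(),FL(PF)-f0,e)
movel(W(PF,[*g,110]),q,speed=.12); print('gap',read_finger_gap(),FL(PF))
movel(W(PF,[17-2,275,110]),Q(PF,yaw=-np.pi/2,flip=0),speed=.1)
print('gap',read_finger_gap(),L(PF,read_eef_pos()),read_qpos(),read_time_s())
im=read_camera('top'); sd=read_camera('side')
e=read_eef_pos(); 
for c in('top','side'):
    for n in('pin','pin_tip'): print(c,n,[(np.round(d['at'],1),round(d['confidence'],2)) for d in tip_of(c,n)][:4])
print('expected (head centre at tcp):',proj('top',[W(PF,[15,257,95]),W(PF,[15,177,95])]),proj('side',[W(PF,[15,257,95]),W(PF,[15,177,95])]))
a_=cv2.resize(im[150:220,235:305],(400,400),interpolation=3);b_=cv2.resize(sd[150:220,200:290],(514,400),interpolation=3)
o=cv2.resize(np.hstack([a_,b_]),None,fx=.86,fy=.86);cv2.imwrite('pics/pinheld.png',o[...,::-1])
E
```

```text
f [ 0.2437 -0.1909  1.3607]
gap 0.022246440346530505 [-0.5907  0.4683  6.1447] [-39.4641 243.5596  22.7643]
gap 0.02208277713259123 [ 0.7078 -0.1137 -0.8989]
gap 0.02179001077787225 [ 14.3721 274.8296 109.4234] [-0.5091  0.3319  0.3963  2.0432 -0.1758  0.7997  0.1645] 78.5083
top pin [(array([212.1, 248. ]), 0.62), (array([338.8, 104. ]), 0.61)]
top pin_tip [(array([377.8, 111.5]), 0.86), (array([197.2, 278.7]), 0.75), (array([280.6, 183.6]), 0.43)]
side pin [(array([155.5, 215.5]), 0.92), (array([374.9, 204.6]), 0.87), (array([235.6, 180.6]), 0.64)]
side pin_tip [(array([111.7, 225.1]), 0.95), (array([409.8, 224.5]), 0.58), (array([256.2, 189.4]), 0.52)]
expected (head centre at tcp): [[252.2092 189.1927]
 [278.1353 184.4976]] [[236.1046 180.4011]
 [260.4961 190.3451]]
```

View pics/pinheld.png

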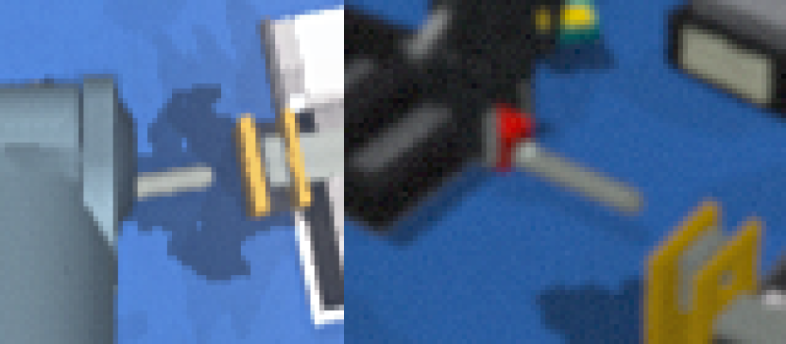

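The pin is held square in the jaws. I'll move it to just in front of the hole and compare pin and fork in both cameras numerically.

```bash
python3 - <<'E'
from act import *
q=Q(PF,yaw=-np.pi/2,flip=0)
movel(W(PF,[15.5,264,95]),q,speed=.12); movel(W(PF,[15.5,264,82.3]),q,speed=.06); pause(.3)
e=L(PF,read_eef_pos()); print(e,'gap',read_finger_gap(),FL(PF), 'yaw',R.from_quat(read_tcp_rot()).as_matrix()[:,1])
im=read_camera('top'); sd=read_camera('side')
ax=[W(PF,[e[0],e[1]-98+d,e[2]-15.8]) for d in(0,20,40)]
hole=W(PF,[15,154,66]); ch=[W(PF,[x,y,86]) for x in(-15,45) for y in(146,154)]
print('axis top',proj('top',ax),'side',proj('side',ax)); print('hole',proj('top',hole),proj('side',hole)); print('cheek',proj('top',ch),proj('side',ch))
out=[]
for c,i,(x0,y0,x1,y1) in(('top',im,(255,165,305,205)),('side',sd,(230,180,290,228))):
    s=8; b=cv2.resize(i[y0:y1,x0:x1],None,fx=s,fy=s,interpolation=3)
    f=lambda P:[tuple(np.round((p-[x0,y0]+.5)*s-.5).astype(int).tolist()) for p in proj(c,P)]
    for a in f(ax): cv2.circle(b,a,2,(0,255,0),-1)
    for a in f(ch): cv2.circle(b,a,2,(255,0,255),-1)
    for a in f([hole]): cv2.circle(b,a,3,(0,255,255),-1)
    out.append(b)
H=384; out=[cv2.resize(b,(int(b.shape[1]*H/b.shape[0]),H)) for b in out]
o=np.hstack(out); o=cv2.resize(o,None,fx=min(1,800/o.shape[1]),fy=min(1,800/o.shape[1])); cv2.imwrite('pics/pre.png',o[...,::-1]); print(o.shape,read_time_s())
E
```

```text
[ 15.7285 264.0525  82.5452] gap 0.021793144367074704 [-0.0255 -0.0358 -0.838 ] yaw [0.9851 0.1722 0.0005]
axis top [[281.2378 184.2462]
 [274.8889 185.3962]
 [268.5368 186.5467]] side [[263.9325 200.0664]
 [257.7121 197.4549]
 [251.6038 194.8902]]
hole [[285.0924 183.8006]] [[267.5816 202.024 ]]
cheek [[289.7876 192.5321]
 [287.2125 192.9997]
 [286.212  173.2705]
 [283.6436 173.7348]] [[264.0815 203.0814]
 [261.4705 201.974 ]
 [276.352  191.4264]
 [273.8028 190.4068]]
(320, 800, 3) 79.875
```

View pics/pre.png

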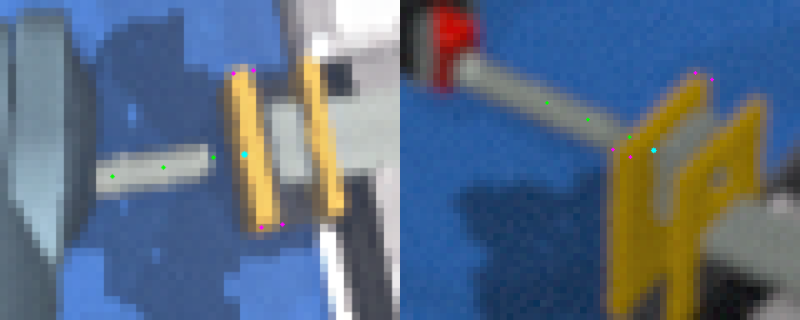

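Predicted and seen axes agree with the fork, so I'll insert with force monitoring.

```bash
cat > ins.py <<'E'
from act import *
q=Q(PF,yaw=-np.pi/2,flip=0); x,z=15.2,81.9; y=264.
f0=FL(PF)
while y>162:
    y-=2; movel(W(PF,[x,y,z]),q,speed=.05); f=FL(PF)-f0; e=L(PF,read_eef_pos())
    if y%10==0 or abs(f).max()>3: print(y,e,f)
    # ease sideways loads
    if abs(f[0])>3: x+=.5*np.sign(f[0])
    if abs(f[2])>3: z+=.5*np.sign(f[2])
    if f[1]>12: break
print('gap',read_finger_gap(),read_time_s())
E
python3 ins.py
```

```text
260.0 [ 15.193  259.7699  81.9224] [-0.0177 -0.6015  0.5668]
250.0 [ 15.1858 249.7611  81.9124] [ 0.8397 -0.2644 -0.7999]
240.0 [ 15.1945 239.7671  81.9139] [-0.0789 -0.1224 -0.2308]
230.0 [ 15.1897 229.7847  81.9119] [-0.0497  0.3258 -0.1992]
220.0 [ 15.175  219.7931  81.9034] [ 0.4598  0.2882 -0.6584]
210.0 [ 15.1664 209.7795  81.9   ] [-0.4457 -0.3348 -0.5387]
200.0 [ 15.1725 199.7706  81.9079] [-0.2134 -0.0984 -0.0247]
190.0 [ 15.1798 189.8034  81.9033] [-0.2723 -0.2477 -0.1388]
180.0 [ 15.172  179.7577  81.9087] [-0.0117 -0.8506  0.1463]
170.0 [ 15.1947 171.3147  81.8291] [-0.7186  2.7757  1.1431]
168.0 [ 15.1695 171.21    81.8383] [-0.4144  6.2462  3.745 ]
166.0 [ 15.1526 171.1417  81.9055] [-0.1469  9.8547  1.405 ]
164.0 [ 15.1306 171.0205  81.927 ] [-1.447  12.1222  3.439 ]
gap 0.021748878489948012 92.375
```

The pin went in freely and stopped on the fork face (TCP y≈171, 12 N). Releasing and checking.

```bash
python3 - <<'E'
from act import *
q=Q(PF,yaw=-np.pi/2,flip=0)
movel(W(PF,[15.2,170.5,81.9]),q,speed=.05); movel(W(PF,[15.2,170.5,80]),q,speed=.03)
print(FL(PF)); move_gripper(.045); pause(.3); print(read_finger_gap(),FL(PF))
movel(W(PF,[15.2,171,160]),q,speed=.12)
move_ptp(W(PF,[-60,330,250]),q); pause(.3)
im=read_camera('top'); sd=read_camera('side'); np.save('pics/top5.npy',im);np.save('pics/side5.npy',sd)
for c in('top','side'):
    print(c,'expected',proj(c,[W(PF,[15,154,66]),W(PF,[15,74,66])]),[(n,[(np.round(d['at'],1),round(d['confidence'],2)) for d in tip_of(c,n)][:5]) for n in('pin','pin_tip')])
a_=cv2.resize(im[140:225,250:385],(560,353),interpolation=3);b_=cv2.resize(sd[165:295,230:400],(560,428),interpolation=3)
o=cv2.resize(np.vstack([a_,b_]),None,fx=.76,fy=.76,interpolation=cv2.INTER_AREA);cv2.imwrite('pics/end.png',o[...,::-1]); print(read_time_s())
E
```

```text
[0.3906 5.1227 0.5764]
0.045077265885305556 [ 0.1509 -0.1873 -0.0135]
top expected [[285.0924 183.8006]
 [310.4158 179.2116]] [('pin', [(array([340.8,  98.5]), 0.79), (array([210.4, 247.8]), 0.76), (array([285.9, 184.1]), 0.56), (array([309.6, 183.7]), 0.4)]), ('pin_tip', [(array([313.9, 180.3]), 0.67), (array([378.3, 111.9]), 0.66), (array([195.5, 280.3]), 0.52), (array([353.4, 177.8]), 0.36)])]
side expected [[267.5816 202.024 ]
 [293.9244 213.0963]] [('pin', [(array([154.8, 214.7]), 0.71), (array([380. , 203.4]), 0.64), (array([266.7, 200.7]), 0.53)]), ('pin_tip', [(array([410.9, 228.1]), 0.92), (array([291.9, 209.7]), 0.69), (array([111.7, 223.6]), 0.68)])]
95.7833
```

View pics/end.png

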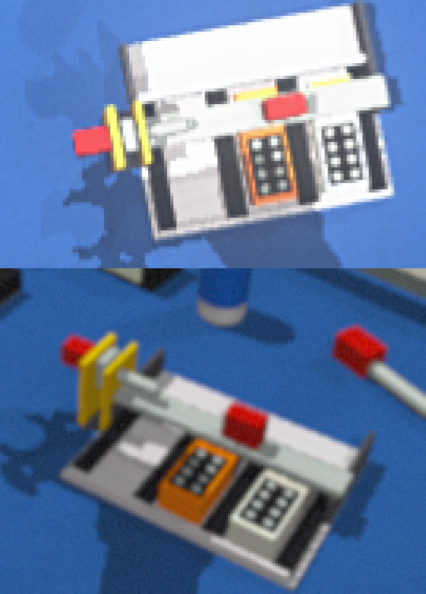

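Everything looks right in the end picture: pin head against the fork, shank through to the inner side. One light confirming push on the head, then I'll retreat and sign off.

```bash
python3 - <<'E'
from act import *
q=Q(PF,yaw=-np.pi/2,flip=0)
move_gripper(0.,60)
move_ptp(W(PF,[15,222,140]),q); movel(W(PF,[15,222,82]),q,speed=.12)
y=222; f0=FL(PF)
while y>190:
    y-=1.5; movel(W(PF,[15,y,82]),q,speed=.05); f=FL(PF)-f0
    if abs(f[1])>1.5: print(y,L(PF,read_eef_pos()),f)
    if f[1]>9: break
movel(W(PF,[15,225,82]),q,speed=.1); movel(W(PF,[15,225,160]),q,speed=.15); move_ptp(W(PF,[-60,330,250]),q); pause(.4)
im=read_camera('top'); sd=read_camera('side')
for c in('top','side'):
    print(c,[(n,[(np.round(d['at'],1),round(d['confidence'],2),L(PF,at_z(c,d['at'],z))[:2].round(0)) for d in tip_of(c,n)][:5]) for n,z in(('pin',.066),('pin_tip',.065),('bar_handle',.07),('cass_orange',.006),('cass_grey',.006))])
for c,i in(('top',im),('side',sd)):
    d=abs(i.astype(int)-np.load('pics/%s5.npy'%c)).sum(2)>120; ys,xs=np.nonzero(d); print(c,'changed px',len(xs), xs.min() if len(xs) else 0,xs.max() if len(xs) else 0)
print(read_time_s())
E
```

```text
199.5 [ 15.224  200.7886  82.0138] [1.4857 3.355  0.8712]
198.0 [ 15.2035 200.7062  81.9652] [0.9431 6.8688 2.0715]
196.5 [ 15.2065 200.6437  81.9281] [0.0649 7.9937 2.0562]
195.0 [ 15.1962 200.6019  81.9031] [ 0.5734 10.2367  4.1099]
top [('pin', [(array([211.7, 248.8]), 0.69, array([-142.,  413.])), (array([284.3, 186.4]), 0.62, array([  7., 158.])), (array([341.1, 102.8]), 0.62, array([235., -67.]))]), ('pin_tip', [(array([376.1, 108.9]), 0.67, array([ 197., -173.])), (array([330. , 182.1]), 0.6, array([-5., 16.])), (array([197.6, 280.1]), 0.54, array([-229.,  473.])), (array([312.1, 180.7]), 0.52, array([10., 70.]))]), ('bar_handle', [(array([338.8, 173.2]), 0.96, array([ 17., -16.]))]), ('cass_orange', [(array([332.1, 179.1]), 0.76, array([ 6., -2.])), (array([194.3, 125.4]), 0.64, array([260., 407.])), (array([335.5, 179.6]), 0.24, array([  3., -13.]))]), ('cass_grey', [(array([354.2, 177.2]), 0.96, array([ -0., -75.]))])]
side [('pin', [(array([155.6, 215. ]), 0.94, array([-191.,  360.])), (array([266.4, 200.9]), 0.74, array([ 17., 159.])), (array([375.9, 204.9]), 0.74, array([167., -89.]))]), ('pin_tip', [(array([111.5, 225.1]), 0.81, array([-279.,  423.])), (array([290.3, 210.6]), 0.79, array([19., 87.])), (array([412.1, 230.6]), 0.72, array([ 121., -196.]))]), ('bar_handle', [(array([325.6, 226.7]), 0.75, array([ 10., -17.]))]), ('cass_orange', [(array([315.3, 245.1]), 0.75, array([ 0., -1.])), (array([242.5, 154.9]), 0.62, array([251., 407.]))]), ('cass_grey', [(array([339.4, 258.4]), 0.56, array([ -7., -70.])), (array([286.4, 165.8]), 0.55, array([277., 246.])), (array([338.8, 255.9]), 0.39, array([ -1., -66.]))])]
top changed px 253 205 426
side changed px 476 0 242
104.9333
```

The push met a hard stop at TCP y≈200.7, where a seated head should be (201). Cassettes and bar are unchanged.

```bash
python3 -c "
from act import *
sign_off()"
```

```text
the job is handed in; nothing more can be done
```

The job is done and handed in at about 105 s of robot time; sign-off gives no verdict. Only two cassettes were there, grey and orange; the blue one was absent.

- **Cassettes:** I tipped both by their yellow ends, lifted them by the tall end and turned them level. Grey went into bay0 and orange into bay1, yellow ends towards the bar. The last camera estimates put both origins within about 8 mm of their bay points. I judged them level by eye.
- **Bar:** I pushed it until it met a hard stop at 16 N. The handle then read between x = 10 and 19 mm in the images, against about 15 mm expected, so "fully home" rests mainly on the stop.
- **Pin:** I took the smallest of the three; its head covered 78 px, the others about 175 px. I centred it on the fork by touching both fork edges, which showed my first frame fit was 2.2 mm short in x, and inserted it without side load. After I released it, a 10 N push on the head met a hard stop 0.3 mm from where a seated head should be.

**Checks that disagreed:** Single-camera pin readings were off by up to 8 mm, more than the pin tolerance, so I went by the contact measurements. An image comparison across the final push also showed changed pixels. I put these down to noise and the arm, but did not check them region by region.

The battery, can and spanner were never approached. I saw no sign of the pin being knocked aside or the grip slackening.

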